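# Set an injection pump's sprocket to its timing mark

### The arm

A 7-joint arm with a two-finger parallel gripper is mounted at the origin on the work surface. World frame = base frame: x ahead of the robot, y to its left, z up, the work surface at z = 0. Lengths are in m, angles in rad, forces in N, time in s.
With the tool pointing down it reaches from about 0.4 to 0.875 m from the base axis. Payload 19.3 kg.
Tool frame: the origin (TCP) lies between the finger pads; the fingertips stand 17 mm ahead of it and the grasp point (between the pads) lies 2 mm behind it; z points along the fingers, y is the line along which they close (so a half turn about z gives the same grasp; the last joint's range is limited). The gripper opens to 85 mm and grips with 20 to 120 N. Pads are 22 mm wide; open, the fingers measure 114 mm over their backs; the gripper's body (76 mm by 85 mm) begins 54 mm behind the grasp point. The pads swing forward as they close: fully open they stand 13 mm farther back than shut.
Start: joints at [1.202, 0.521, -0.036, 1.599, 0.021, 1.021, -0.113], TCP at [0.184, -0.597, 0.248] pointing down, gripper open.
Joint ranges: [-2.91, 2.91], [-0.3, 2.13], [-1.5, 1.42], [0.17, 2.43], [-1.26, 4.41], [0.16, 1.93], [-2.52, 2.52]. Speed limits (rad/s): [1.89, 1.89, 2.39, 2.39, 3.01, 3.01, 3.01].

### API

Orientations are given as a rotation vector (axis times angle).
In Python, from workcell import arm, cams, order, models gives the robot as it stands.
- The arm moves only by the shell command python3 -m jog 'ROWS' [FORCE]. ROWS is JSON, a list of rows, each a list of 7 numbers: the shift along the tool's x, y, z in m, then the turn, a rotation vector about the tool's x, y, z in rad, then the closure, from -1 (fully open) to 1 (shut). A call has 1 to 20 rows; each row is the pose to reach, as a shift and turn from the pose commanded when the call began, along the tool's axes at that moment; what a row does not reach only later rows make up. A row lasts 1/12 s, in which the tool goes at most 41.7 mm and 7.16 degrees, less where a joint would pass 70% of its speed; a pose out of reach is approached as far as the arm can. A call with a gripper value outside its range is refused whole. The fingers move at their own pace and stop on an object; FORCE is the grip in N (left out, the last holds). Time passes only in rows, so rows that repeat a pose let the fingers close. It gives the time, the measured TCP pose, the force, the opening and the grip force at its end, in the units of the state.
- arm.read_state(): the state, without advancing time (a new reading comes with each control period).
- cams.camera(name): name is "side" or "top" or "wrist"; returns a dict with "pixels" (400x640x3 uint8, blue, green, red), "camera_matrix" (3x3 intrinsics, pixels), "distortion" ([k1, k2, p1, p2, k3] as OpenCV has them; the pictures are not rectified), "extrinsics" (4x4, takes a point from camera to world coordinates). Camera axes: x right, y up, looking along -z (the intrinsics and any distortion apply to the point x, -y, -z); pixel columns grow to the right and rows downward; lengths in m; the calibration is good to about 2 mm. A picture is of the moment at which its call begins. There is no depth.
- order.close_job(): hands the job in; it is judged then, once.
Trained networks look in the newest picture that a camera, given by its name, has taken for a name from the list of things; names that differ only in an ending like _2 or _b are one class to them, and where a whole thing is asked for, a point or a joint stands for the part that bears it (a point fixed in the world has none). Each returns a list of dicts, best first, with "conf" (0 to 1); they miss things now and then, are a little off and sometimes report something else, mostly with a low value. They report only what shows in the picture. A call takes as long as a camera call.
- models.silhouettes(label, camera): "pixels" (400x640 bool, what is visible of it) and "rect" ([left, top, right, bottom] in pixels, round what is visible of it).
The state is a dict: "time_s": time; "joints": joint angles; "qd": joint speeds; "joint_efforts": joint torques, N m; "ee_pos": TCP position; "eef_rot": TCP orientation; "force": force on the tool from outside, world axes, zero at the start; "torque": the same for the moment, N m; "grip_width": opening from 0.0 (shut) to 1.0 (fully open); "gripper_force": force on a finger pad.
Only numpy, scipy, OpenCV 4.12 (cv2) and the standard library are available. Lean on these libraries where they do the work, as an engineer would, in place of code of your own. Each camera call takes 0.05 s, during which the arm holds its last target. There are 200 camera calls.

### The job

The injection pump on the tilted stand has to be set to its timing mark before the sprocket is locked. With your fingertips, push the sprocket round by its spokes, one spoke after another through the gap above the clear guard, steadily and clockwise as seen from the robot, until the yellow mark on the rim stands straight up under the red pointer; then take your hand clear. Grip nothing and leave the bin, the injector and the spanner where they are.

Things in the scene. Friction and masses are not known exactly. Their poses are not given: they have to be found in the camera images.
- stand: Fixed pump stand, base plate 290 x 230 x 16 mm (x -50 to +240), pump behind the sprocket. Origin on the bench straight below the hub. Its axes at yaw 0: x away from robot, y left, z up. The sprocket faces -x and leans back 35 deg: outward axis (-0.819, 0, 0.574), in-plane up (0.574, 0, 0.819), both in the stand's axes.
- hub (a point): Centre of the sprocket, in the plane of the rim's front face; fixed, 180 mm above the bench; axes as the stand's. The nut stands 8 mm out in front.
- sprocket (a joint): Turn in rad, counted through: 0 = yellow mark straight up at the pointer; grows clockwise as seen from the robot (top goes to the stand's -y). Starts between -4.9 and -2.3 and must come up to 0; going round the other way to -6.28 does not count. The pump drags with 0.35 N m (6.5 N at 54 mm radius), has no spring, and stays where it is left.
- spokes (a point): The five steel spokes, 72 deg apart, turning with the sprocket. Origin at the hub; x along the axis to the rear, z along the spoke that points to the yellow mark. Each is 12 mm wide and lies 4 to 16 mm behind the rim's front face, from the hub (radius 26 mm) to the rim (inner radius 84, outer 100, 28 mm wide). Gaps are open through; the pump's plate lies 52 mm behind the front face.
- timing_mark (a point): Middle of the yellow mark on the rim's front face, 90.5 mm from the hub centre, in line with one spoke; the paint is 14 mm wide and runs over one tooth to the back and onto the end of that spoke.
- bin: Loose lime-green parts bin 120 x 85 x 50 mm, origin under its centre. Leave it.
- injector: Loose steel injector body standing upright, 42 mm across, 130 mm tall, origin under its centre. Leave it.
- spanner: Loose spanner lying flat, 160 mm long, origin at its underside. Leave it.
- guard_edge (a point): Middle of the top edge (black trim) of the fixed clear guard over the sprocket's lower part; axes as the stand's. The edge is straight and level, 230 mm long, 20 mm above the hub centre measured in the sprocket's plane; the guard's front is 16 mm in front of the rim's front face. Above this edge the sprocket is open from the front.
- pointer (a point): Tip of the fixed red pointer over the rim at the very top: 104.5 mm from the hub centre in the in-plane up direction, 8 mm behind the rim's front face; axes as the stand's.

How it is judged:
On the way:
1. the fingers push the sprocket by a spoke, with the mark still short of the top ((contact force between the fingers and sprocket_c0 above 0.5 N or contact force between the fingers and sprocket_c1 above 0.5 N or contact force between the fingers and sprocket_c2 above 0.5 N or contact force between the fingers and sprocket_c3 above 0.5 N or contact force between the fingers and sprocket_c4 above 0.5 N) and value of joint sprocket below -0.3 rad), for 0.03 s.
At the end, for the whole second after the job is handed in: The sprocket, brought round clockwise, rests with the yellow mark within 4 deg (0.07 rad) of straight up, and the bin, injector and spanner are within 20 mm of where they were (value of joint sprocket between -0.07 and 0.07 rad and not (velocity of joint sprocket above 0.05 rad/s) and velocity of joint sprocket above -0.05 rad/s and distance of each of bin, injector, spanner from where it was at the start of the episode below 0.02 m); the robot touches nothing.
It fails at once if the sprocket is flung round (faster than 3 rad/s) instead of pushed steadily (velocity of joint sprocket above 3 rad/s).
It fails at once if the pump is turned backwards (faster than 0.5 rad/s anticlockwise) (velocity of joint sprocket below -0.5 rad/s).
It fails at once if a spoke is gripped (over 34 N from the fingers while the sprocket stands still) instead of pushed ((contact force between the fingers and sprocket_c0 above 34 N or contact force between the fingers and sprocket_c1 above 34 N or contact force between the fingers and sprocket_c2 above 34 N or contact force between the fingers and sprocket_c3 above 34 N or contact force between the fingers and sprocket_c4 above 34 N) and velocity of joint sprocket between -0.15 and 0.15 rad/s).
It fails at once if the bin, injector or spanner is shifted or lifted by 20 mm (distance of any of bin, injector, spanner from where it was at the start of the episode above 0.02 m).
It fails at once if the injector is tipped (angle between injector's own z axis and vertical above 0.35 rad).
It also fails if it takes over 72 s, if anything falls off the work surface, if the arm or the gripper's body presses on something with over 40 N, if the wrist force passes 120 N, or if a joint passes its speed limit or range.

## Working session

There is one attempt and no reset: what is moved stays moved. The work goes in short steps, Python scripts to look and compute and a shell command to move; the robot and the scene stay as the last step left them, time stands still between calls to the robot, and variables do not carry over. Pictures are saved under pics/ and viewed, at most 12 in all, crops included, and the job is handed in when it is done.

```bash
mkdir -p pics
python3 - <<'E'
from workcell import arm,cams,models
import cv2,numpy as np
print({k:np.round(v,3) for k,v in arm.read_state().items()})
ims=[]
for n in ["side","top"]:
    c=cams.camera(n); cv2.imwrite(f"pics/{n}0.png",c["pixels"])
    print(n,c["camera_matrix"].round(1).tolist(),c["distortion"],c["extrinsics"].round(3).tolist())
    for l in ["stand","timing_mark","sprocket","spokes","bin","injector","spanner","pointer","guard_edge"]:
        try:
            for d in models.silhouettes(l,n)[:2]: 
                ys,xs=np.nonzero(d["pixels"]);print(l,round(d["conf"],2),np.round(d["rect"]),xs.mean().round(1),ys.mean().round(1),len(xs))
        except Exception as e: print(l,e)
E
```

```text
{'time_s': np.float64(0.0), 'joints': array([ 1.202,  0.522, -0.036,  1.6  ,  0.021,  1.021, -0.113]), 'qd': array([ 0.002,  0.001, -0.   , -0.001, -0.001,  0.001,  0.   ]), 'joint_efforts': array([-1.0000e-03, -9.2710e+01,  1.9800e+00, -3.6993e+01,  1.8000e-02,
        8.0000e-03,  0.0000e+00]), 'ee_pos': array([ 0.184, -0.597,  0.248]), 'eef_rot': array([-3.106, -0.467,  0.   ]), 'force': array([ 0.185, -0.227,  0.789]), 'torque': array([ 0.001, -0.018, -0.019]), 'gripper_force': np.float64(0.0), 'grip_width': np.float64(1.001)}
side [[427.5, 0.0, 324.0], [0.0, 427.5, 192.9], [0.0, 0.0, 1.0]] [-0.06959943  0.          0.          0.          0.        ] [[-0.869, 0.309, -0.385, 0.082], [-0.494, -0.539, 0.682, 0.71], [0.004, 0.784, 0.621, 0.828], [0.0, 0.0, 0.0, 1.0]]
stand 0.63 [195. 140. 330. 265.] 268.6 204.3 10344
stand 0.4 [298. 320. 323. 365.] 308.5 343.5 797
timing_mark 0.89 [251. 148. 299. 200.] 270.2 167.5 1170
timing_mark 0.7 [355. 162. 397. 168.] 372.2 166.1 170
spokes 0.61 [248. 144. 299. 201.] 270.3 167.4 1188
injector 0.63 [298. 320. 321. 364.] 308.4 343.1 851
spanner 
[... 259 characters left out ...]
      0.        ] [[0.025, 0.981, -0.195, 0.245], [-1.0, 0.024, -0.009, -0.045], [-0.004, 0.195, 0.981, 1.4], [0.0, 0.0, 0.0, 1.0]]
stand 0.75 [259.  94. 360. 203.] 308.9 148.4 8629
timing_mark 0.69 [270. 121. 351. 161.] 308.3 139.2 1492
sprocket 0.69 [272. 124. 349. 162.] 306.1 138.0 1261
spokes 0.97 [271. 122. 349. 161.] 306.8 138.9 1524
spokes 0.47 [257.  95. 360. 204.] 309.0 148.4 8656
bin 0.9 [398. 240. 435. 288.] 415.4 262.5 1569
injector 0.5 [186. 249. 210. 270.] 198.0 257.1 306
spanner 0.85 [432. 176. 469. 225.] 450.7 199.7 372
pointer 0.75 [255.  92. 361. 200.] 308.6 148.4 8902
pointer 0.46 [273. 122. 352. 164.] 307.5 139.4 1565
guard_edge 0.71 [256.  94. 362. 201.] 308.9 148.3 8933
```

View pics/side0.png

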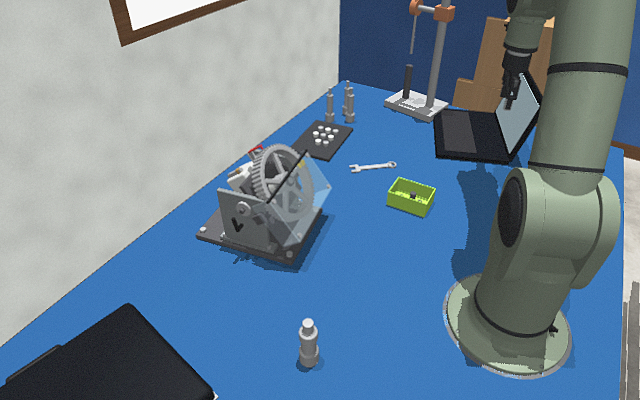

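View pics/top0.png

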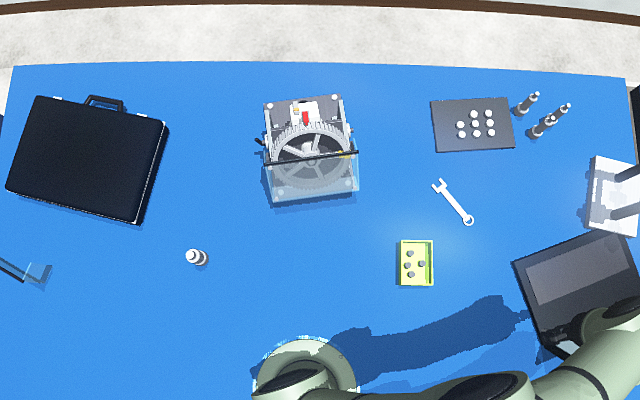

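The side view shows the stand at about (265,205). The top view has the stand at (309,148), with yellow at about (347,153) on the right side near the guard edge. I'll take a closer crop.

Run:
```python
import cv2,numpy as np
a=cv2.imread("pics/top0.png")[85:215,245:375]; b=cv2.imread("pics/side0.png")[130:275,190:340]
a=cv2.resize(a,(400,400),interpolation=cv2.INTER_CUBIC); b=cv2.resize(b,(400,387),interpolation=cv2.INTER_CUBIC)
o=np.zeros((400,800,3),np.uint8);o[:,:400]=a;o[:387,400:]=b
cv2.imwrite("pics/crop0.png",o)
```

```text
(no output)
```

View pics/crop0.png

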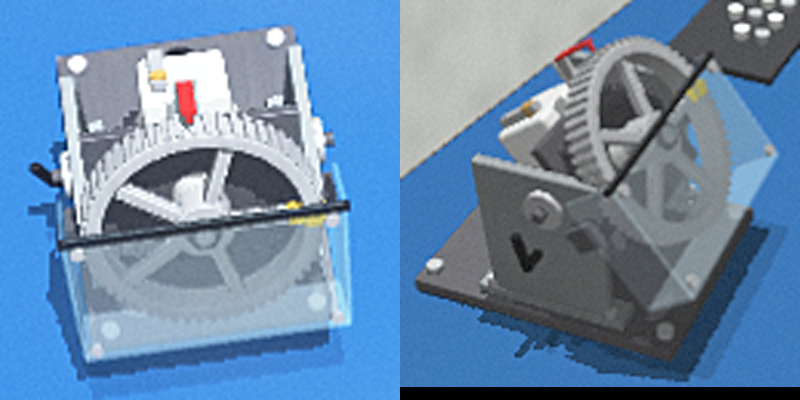

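```bash
cat > h.py <<'E'
import cv2,numpy as np,pickle,os
from scipy.optimize import least_squares
def proj(c,P):
    E=np.linalg.inv(c["extrinsics"]);p=np.atleast_2d(P)@E[:3,:3].T+E[:3,3]
    p=p*[1,-1,-1]
    return cv2.projectPoints(p,np.zeros(3),np.zeros(3),c["camera_matrix"],np.array(c["distortion"],float))[0][:,0]
OUT=np.array([-.819,0,.574]);UP=np.array([.574,0,.819]);R=np.array([0,-1.,0]) # right seen from robot
HUB=np.array([0,0,.18])
def sp(out,up,right): return HUB+OUT*out+UP*up+R*right   # stand frame
def W(s,P):
    c,n=np.cos(s[2]),np.sin(s[2]);return np.atleast_2d(P)@np.array([[c,-n,0],[n,c,0],[0,0,1]]).T+[s[0],s[1],0]
def rim(a,r,out=0): return sp(out,r*np.cos(a),r*np.sin(a))
E
python3 - <<'E'
from h import *
from workcell import cams
T=cams.camera("top");S=cams.camera("side")
P=np.array([sp(.016,.02,-.115),sp(.016,.02,.115),sp(-.008,.1045,0)])
uvT=np.array([[264.5,164.3],[358.8,151.6],[306.8,124.7]])
PS=np.array([sp(.016,.02,-.115),sp(.016,.02,.115),[.24,.115,.016],[-.05,.115,.0],[-.05,-.115,.016]])
uvS=np.array([[266.9,202],[307,150.6],[195.6,236.1],[293.1,264.3],[321.3,208.8]])
f=lambda s:np.r_[(proj(T,W(s,P))-uvT).ravel(),(proj(S,W(s,PS))-uvS).ravel()]
r=least_squares(f,[.5,0,0],loss="soft_l1");s=r.x;print(s,f(s).round(1));np.save("s.npy",s)
o=[]
for c,box in((T,(245,85,130)),(S,(190,130,150))):
    im=c["pixels"];x,y,w=box;k=400/w
    im=cv2.resize(im[y:y+w,x:x+w],(400,400),interpolation=cv2.INTER_CUBIC)
    def ln(Q,col):
        q=((proj(c,W(s,Q))-[x-.5,y-.5])*k).astype(int);cv2.polylines(im,[q],False,col,1)
    a=np.linspace(0,2*np.pi,60)
    ln([rim(t,.1) for t in a],(0,0,255));ln([rim(t,.084) for t in a],(0,255,0));ln([sp(.016,.02,-.115),sp(.016,.02,.115)],(255,0,255))
    m=1.38
    for i in range(5): ln([rim(m+i*2*np.pi/5,.026,-.004),rim(m+i*2*np.pi/5,.09,-.004)],(0,255,255) if i==0 else (255,255,0))
    ln([[-.05,-.115,.016],[-.05,.115,.016],[.24,.115,.016],[.24,-.115,.016]],(0,165,255))
    o.append(im)
cv2.imwrite("pics/ov.png",np.hstack(o))
E
```

```text
[ 0.58606834 -0.00237086  0.16888107] [-0.   0.5 -1.9  0.1 -0.6 -0.1  2.4 -2.4 -0.6 -1.7 -0.6 -2.3 -0.7  1.3
  1.8 -2.2]
```

View pics/ov.png

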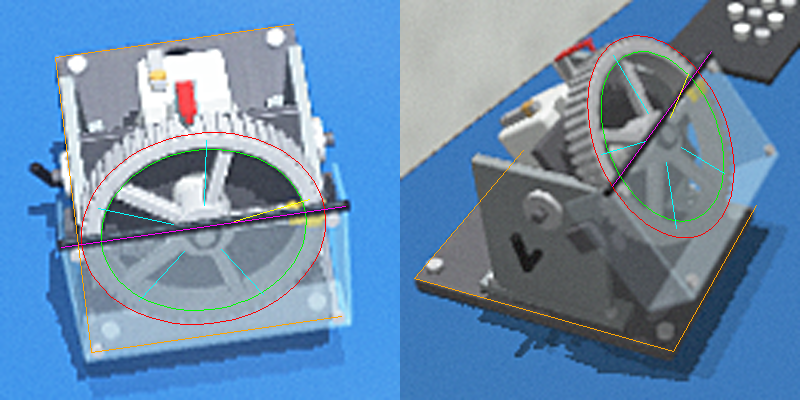

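The overlay puts the stand at about (0.586,-0.002), yaw 0.169, with fit residuals of about 2 px. The mark sits slightly further clockwise than my 1.38 rad guess, so I'll measure it by colour and spoke match, then work out the approach.

```bash
cat >> h.py <<'E'
from scipy.spatial.transform import Rotation as Ro
s=np.load("s.npy") if os.path.exists("s.npy") else None
def mark(c,x0,x1,y0,y1):
    h=cv2.cvtColor(c["pixels"],cv2.COLOR_BGR2HSV).astype(int)
    m=(h[...,0]>18)&(h[...,0]<34)&(h[...,1]>110)&(h[...,2]>90)
    z=np.zeros_like(m);z[y0:y1,x0:x1]=1;ys,xs=np.nonzero(m&z)
    return np.c_[xs,ys]
def toolR(t):  # tool z leaning t forward from vertical, x up/forward, y right, in stand yaw
    st,ct=np.sin(t),np.cos(t)
    M=np.array([[ct,0,st],[0,-1,0],[st,0,-ct]])
    return Ro.from_euler("z",s[2])*Ro.from_matrix(M)
def target(up,right,tip,t):
    """tool axis passes spoke mid-plane (10 mm behind face) at up,right; tips 'tip' m past that plane along the axis"""
    R_=toolR(t);p=W(s,sp(-.010,up,right))[0]+R_.apply([0,0,tip-.017]);return p,R_
def rel(p,R_,st):
    R0=Ro.from_rotvec(st["eef_rot"]);return R0.inv().apply(p-st["ee_pos"]).round(4).tolist(),(R0.inv()*R_).as_rotvec().round(3).tolist()
E
python3 - <<'E'
from h import *
from workcell import cams,arm
A=np.linspace(0,2*np.pi,721)
for n,b in(("top",(255,365,120,205)),("side",(225,330,135,225))):
    c=cams.camera(n);q=mark(c,*b);m=q.mean(0)
    P=proj(c,W(s,[rim(a,.0905) for a in A]));d=np.hypot(*(P-m).T);i=d.argmin();print(n,len(q),m.round(1),A[i].round(3),d[i].round(1))
st=arm.read_state()
for tip in(.012,-.08): 
  p,R_=target(.05,-.05,tip,.52);print(p.round(3),rel(p,R_,st))
E
```

```text
top 14 [340.9 152.2] 1.405 5.0
side 22 [286.  165.3] 1.265 15.2
[0.612 0.053 0.22 ] ([0.6, -0.4954, 0.0287], [-0.034, 0.519, 0.127])
[0.567 0.045 0.299] ([0.5547, -0.5013, -0.0511], [-0.034, 0.519, 0.127])
```

```bash
cat >> h.py <<'E'
def unproj(c,uv,out=-.004):
    f=lambda q:(proj(c,W(s,sp(out,q[0],q[1])))[0]-uv)
    u,r=least_squares(f,[0.03,0.0]).x;return np.arctan2(r,u),np.hypot(u,r)
E
python3 - <<'E'
from h import *
from workcell import cams
c=cams.camera("top")
for uv,k in(((315.9,138.6),-1),((285.6,147.4),-2),((341.9,153.9),0),((340.9,152.2),0)):
    a,r=unproj(c,np.array(uv));print(round(a,3),round(r,3),"mark",round(a-k*2*np.pi/5,3))
E
```

```text
0.295 0.065 mark 1.552
-0.868 0.075 mark 1.646
1.526 0.08 mark 1.526
1.449 0.078 mark 1.449
```

```bash
python3 -m jog '[[0,0,-0.15,0,0,0,1],[0.1,-0.08,-0.15,0,0,0,1],[0.2,-0.18,-0.15,-0.02,0.2,0.05,1],[0.3,-0.25,-0.15,-0.034,0.4,0.1,1],[0.4,-0.35,-0.13,-0.034,0.52,0.127,1],[0.5,-0.45,-0.1,-0.034,0.52,0.127,1],[0.555,-0.5,-0.05,-0.034,0.52,0.127,1],[0.555,-0.5,-0.05,-0.034,0.52,0.127,1],[0.555,-0.5,-0.05,-0.034,0.52,0.127,1],[0.555,-0.5,-0.05,-0.034,0.52,0.127,1],[0.555,-0.5,-0.05,-0.034,0.52,0.127,1],[0.555,-0.5,-0.05,-0.034,0.52,0.127,1],[0.555,-0.5,-0.05,-0.034,0.52,0.127,1],[0.555,-0.5,-0.05,-0.034,0.52,0.127,1],[0.555,-0.5,-0.05,-0.034,0.52,0.127,1],[0.555,-0.5,-0.05,-0.034,0.52,0.127,1],[0.555,-0.5,-0.05,-0.034,0.52,0.127,1],[0.555,-0.5,-0.05,-0.034,0.52,0.127,1],[0.555,-0.5,-0.05,-0.034,0.52,0.127,1],[0.555,-0.5,-0.05,-0.034,0.52,0.127,1]]' 60
```

```text
time_s: 2.92
ee_pos: [0.5534, 0.0194, 0.3005]
eef_rot: [-2.984, -0.252, -0.795]
force: [0.7, -0.8, 0.1]
grip_width: 0.001
gripper_force: 0.0
```

Run:
```python
from h import *
from workcell import arm,cams
st=arm.read_state();print(np.round(st["joints"],2),Ro.from_rotvec(st["eef_rot"]).as_matrix().round(2).tolist(),toolR(.52).as_rotvec().round(3))
for tip in(-.03,.012):print(rel(*target(.053,-.014,tip,.52),st))
o=[cams.camera("side")["pixels"][90:290,170:370],cams.camera("top")["pixels"][60:260,210:410]]
cv2.imwrite("pics/a1.png",cv2.resize(np.hstack(o),(800,400),interpolation=cv2.INTER_CUBIC))
```

```text
[ 0.29  0.17 -0.47  2.12  0.2   0.36 -1.73] [[0.86, 0.17, 0.49], [0.15, -0.99, 0.08], [0.5, 0.0, -0.87]] [-2.984 -0.253 -0.794]
([0.0171, 0.0129, 0.0582], [0.0, -0.0, -0.001])
([0.0171, 0.0129, 0.1002], [0.0, -0.0, -0.001])
```

View pics/a1.png

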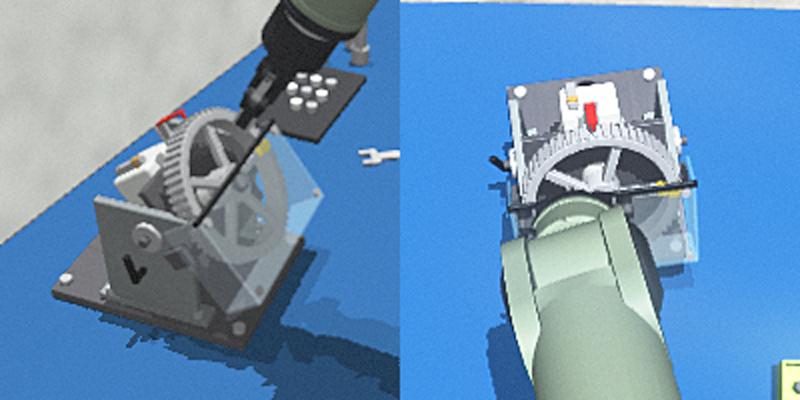

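The fingertips are shut and hover in front of the upper gap at about (255,110) in the side half. The orientation is as commanded, so I'm inserting now.

```bash
python3 -m jog '[[0.009,0.007,0.03,0,0,0,1],[0.017,0.013,0.055,0,0,0,1],[0.017,0.013,0.065,0,0,0,1],[0.017,0.013,0.075,0,0,0,1],[0.017,0.013,0.085,0,0,0,1],[0.017,0.013,0.095,0,0,0,1],[0.017,0.013,0.1,0,0,0,1],[0.017,0.013,0.1,0,0,0,1]]'
python3 - <<'E'
from h import *
from workcell import arm
st=arm.read_state();R_=toolR(.52)
print(rel(*target(.053,-.014,.012,.52),st))
for a in np.arange(-.25,.9,.1):
    print(round(a,2),rel(*target(.055*np.cos(a),.055*np.sin(a),.012,.52),st)[0])
E
```

```text
time_s: 3.68
ee_pos: [0.6183, 0.0164, 0.2213]
eef_rot: [-2.985, -0.253, -0.792]
force: [-0.7, -0.5, -0.7]
grip_width: -0.005
gripper_force: 0.0
([0.0014, -0.001, -0.0], [-0.0, 0.001, -0.0])
-0.25 [0.0016, -0.0006, -0.0002]
-0.15 [0.0026, 0.0048, -0.0006]
-0.05 [0.0031, 0.0103, -0.0009]
0.05 [0.0031, 0.0158, -0.0009]
0.15 [0.0026, 0.0213, -0.0006]
0.25 [0.0016, 0.0267, -0.0002]
0.35 [0.0002, 0.0319, 0.0005]
0.45 [-0.0018, 0.037, 0.0014]
0.55 [-0.0042, 0.0418, 0.0026]
0.65 [-0.007, 0.0463, 0.0039]
0.75 [-0.0102, 0.0505, 0.0054]
0.85 [-0.0137, 0.0544, 0.0071]
```

```bash
python3 -m jog '[[0.002,0.004,0,0,0,0,1],[0.002,0.008,-0.001,0,0,0,1],[0.003,0.012,-0.001,0,0,0,1],[0.003,0.016,-0.001,0,0,0,1],[0.003,0.021,-0.001,0,0,0,1],[0.002,0.026,0,0,0,0,1],[0.0,0.031,0,0,0,0,1],[-0.002,0.036,0.001,0,0,0,1],[-0.004,0.041,0.002,0,0,0,1],[-0.006,0.045,0.003,0,0,0,1],[-0.008,0.048,0.004,0,0,0,1],[-0.008,0.048,0.004,0,0,0,1]]'
python3 - <<'E'
from h import *
from workcell import arm,cams
print(arm.read_state()["force"])
o=[cams.camera("side")["pixels"][120:250,200:330],cams.camera("top")["pixels"][85:215,245:375]]
cv2.imwrite("pics/a2.png",cv2.resize(np.hstack(o),(800,400),interpolation=cv2.INTER_CUBIC))
E
```

```text
time_s: 4.68
ee_pos: [0.6219, -0.0325, 0.2152]
eef_rot: [-2.983, -0.252, -0.795]
force: [2.1, 3.5, 0.6]
grip_width: 0.002
gripper_force: 1.5
[2.13358912 3.47374004 0.60144094]
```

View pics/a2.png

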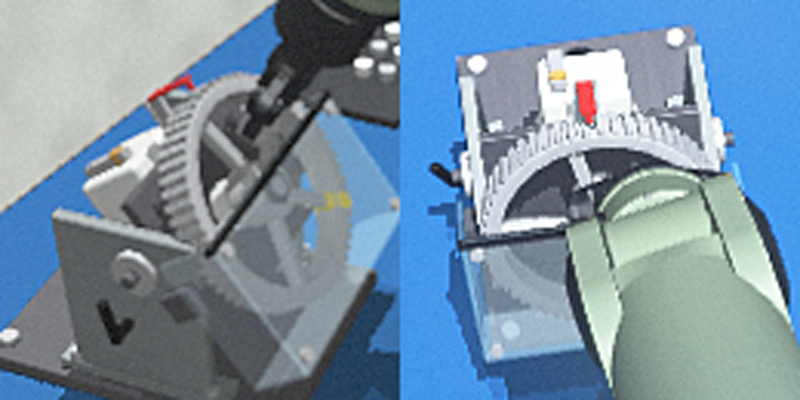

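The spoke moved. The mark is now at about (309,185) in the side frame, and the next spoke is at about (302,137) in the top frame. Now to measure the angle and retract.

```bash
python3 -m jog '[[0,-0.003,0,0,0,0,1],[0,-0.004,-0.015,0,0,0,1],[0,-0.004,-0.03,0,0,0,1],[0,-0.004,-0.045,0,0,0,1],[0,-0.004,-0.06,0,0,0,1],[0,-0.004,-0.06,0,0,0,1]]'
python3 - <<'E'
from h import *
from workcell import arm,cams
c=cams.camera("top");a,r=unproj(c,np.array((301.9,137)));print("top spoke",a,r)
S=cams.camera("side");q=mark(S,225,330,135,225);print(len(q),q.mean(0),unproj(S,q.mean(0)),unproj(S,np.array((309.5,185.))))
st=arm.read_state()
for a in(-.65,-.75,-.85): print(a,rel(*target(.056*np.cos(a),.056*np.sin(a),-.048,.52),st))
E
```

```text
time_s: 5.28
ee_pos: [0.5912, -0.0336, 0.2689]
eef_rot: [-2.985, -0.252, -0.797]
force: [0.4, 0.1, -0.0]
grip_width: -0.002
gripper_force: 0.0
top spoke -0.1928018220626951 0.07437732320104974
19 [291.         180.84210526] (np.float64(2.222948633802558), np.float64(0.011465037902945441)) (np.float64(2.340453559785638), np.float64(0.08463138387497214))
-0.65 ([0.0012, -0.0656, 0.0004], [0.001, -0.0, -0.001])
-0.75 ([-0.0021, -0.0699, 0.002], [0.001, -0.0, -0.001])
-0.85 ([-0.0057, -0.0738, 0.0037], [0.001, -0.0, -0.001])
```

```bash
python3 -m jog '[[0,-0.025,0,0,0,0,1],[-0.001,-0.05,0.001,0,0,0,1],[-0.002,-0.07,0.002,0,0,0,1],[-0.002,-0.07,0.015,0,0,0,1],[-0.002,-0.07,0.028,0,0,0,1],[-0.002,-0.07,0.04,0,0,0,1],[-0.002,-0.07,0.051,0,0,0,1],[-0.002,-0.07,0.061,0,0,0,1],[-0.002,-0.07,0.061,0,0,0,1]]'
python3 - <<'E'
from h import *
from workcell import arm
st=arm.read_state()
for a in np.arange(-.7,.75,.1):
    print(round(a,2),rel(*target(.055*np.cos(a),.055*np.sin(a),.012,.52),st)[0])
E
```

```text
time_s: 6.13
ee_pos: [0.6078, 0.0414, 0.2102]
eef_rot: [-2.985, -0.254, -0.789]
force: [-1.0, 0.1, -1.0]
grip_width: 0.003
gripper_force: 0.0
-0.7 [0.0023, 0.0041, -0.0019]
-0.6 [0.0053, 0.0084, -0.0033]
-0.5 [0.0079, 0.0131, -0.0046]
-0.4 [0.0101, 0.0181, -0.0056]
-0.3 [0.0118, 0.0232, -0.0064]
-0.2 [0.013, 0.0286, -0.007]
-0.1 [0.0138, 0.034, -0.0074]
-0.0 [0.014, 0.0395, -0.0075]
0.1 [0.0137, 0.045, -0.0074]
0.2 [0.013, 0.0504, -0.007]
0.3 [0.0118, 0.0557, -0.0064]
0.4 [0.0101, 0.0609, -0.0056]
0.5 [0.0079, 0.0659, -0.0046]
0.6 [0.0053, 0.0705, -0.0034]
0.7 [0.0023, 0.0749, -0.002]
```

```bash
python3 -m jog '[[0.002,0.004,-0.002,0,0,0,1],[0.005,0.008,-0.003,0,0,0,1],[0.008,0.013,-0.005,0,0,0,1],[0.01,0.018,-0.006,0,0,0,1],[0.012,0.023,-0.006,0,0,0,1],[0.013,0.029,-0.007,0,0,0,1],[0.014,0.034,-0.007,0,0,0,1],[0.014,0.0395,-0.0075,0,0,0,1],[0.014,0.045,-0.007,0,0,0,1],[0.013,0.05,-0.007,0,0,0,1],[0.012,0.056,-0.006,0,0,0,1],[0.01,0.061,-0.006,0,0,0,1],[0.008,0.066,-0.005,0,0,0,1],[0.005,0.071,-0.003,0,0,0,1],[0.005,0.071,-0.003,0,0,0,1]]'
python3 -m jog '[[0,-0.003,0,0,0,0,1],[0,-0.004,-0.015,0,0,0,1],[0,-0.004,-0.03,0,0,0,1],[0,-0.004,-0.045,0,0,0,1],[0,-0.004,-0.06,0,0,0,1],[0,-0.03,-0.06,0,0,0,1],[0,-0.05,-0.06,0,0,0,1],[0,-0.05,-0.06,0,0,0,1]]'
python3 - <<'E'
from h import *
from workcell import arm,cams
st=arm.read_state()
for a in(-.75,-.85): print(a,rel(*target(.056*np.cos(a),.056*np.sin(a),-.048,.52),st))
o=[cams.camera("side")["pixels"][120:250,200:330],cams.camera("top")["pixels"][85:215,245:375]]
cv2.imwrite("pics/a3.png",cv2.resize(np.hstack(o),(800,400),interpolation=cv2.INTER_CUBIC))
E
```

```text
time_s: 7.38
ee_pos: [0.6226, -0.0293, 0.2177]
eef_rot: [-2.984, -0.252, -0.793]
force: [0.3, 1.1, -0.0]
grip_width: 0.003
gripper_force: 0.6
time_s: 8.05
ee_pos: [0.5845, 0.0187, 0.2709]
eef_rot: [-2.983, -0.256, -0.795]
force: [0.0, 1.0, 0.8]
grip_width: -0.002
gripper_force: 0.0
-0.75 ([-0.0055, -0.0171, 0.0046], [-0.001, -0.001, 0.002])
-0.85 ([-0.0091, -0.021, 0.0063], [-0.001, -0.001, 0.002])
```

View pics/a3.png

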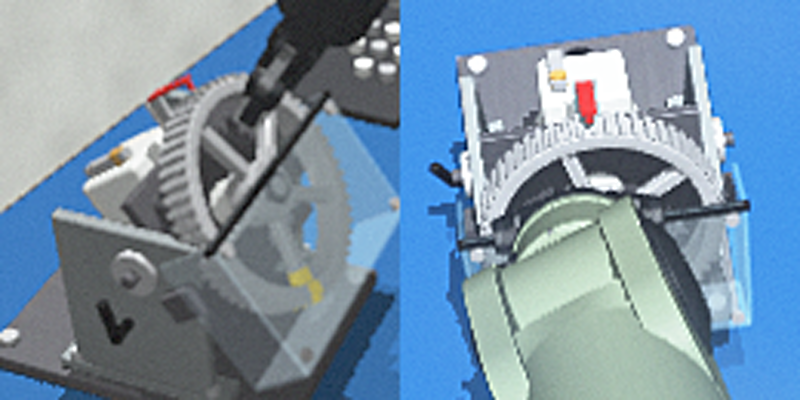

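The mark moved to about (299,213) in the side frame, roughly at the bottom, and the next spoke stands at about (300,138) in the top frame, near -0.25 rad. I'll repeat the push.

```bash
python3 -m jog '[[-0.007,-0.019,0.005,0,0,0,1],[-0.007,-0.019,0.018,0,0,0,1],[-0.007,-0.019,0.03,0,0,0,1],[-0.007,-0.019,0.042,0,0,0,1],[-0.007,-0.019,0.053,0,0,0,1],[-0.007,-0.019,0.064,0,0,0,1],[-0.007,-0.019,0.064,0,0,0,1]]'
python3 - <<'E'
from h import *
from workcell import arm,cams
c=cams.camera("top");print(unproj(c,np.array((300.3,138.6))),unproj(c,np.array((331,145.))),unproj(cams.camera("side"),np.array((299.1,213.6))))
st=arm.read_state()
for a in np.arange(-.8,.65,.1):
    print(round(a,2),rel(*target(.055*np.cos(a),.055*np.sin(a),.012,.52),st)[0])
E
```

```text
time_s: 8.73
ee_pos: [0.6072, 0.0383, 0.2091]
eef_rot: [-2.985, -0.252, -0.79]
force: [-0.4, -0.3, -0.7]
grip_width: -0.001
gripper_force: 0.0
(np.float64(-0.26414785140791264), np.float64(0.07137895611090672)) (np.float64(0.9796628445286562), np.float64(0.06528930031302206)) (np.float64(-2.6656024993622847), np.float64(0.08803580305980455))
-0.8 [-0.0001, -0.0028, 0.0008]
-0.7 [0.0033, 0.0012, -0.0008]
-0.6 [0.0063, 0.0056, -0.0023]
-0.5 [0.0089, 0.0103, -0.0035]
-0.4 [0.0111, 0.0152, -0.0045]
-0.3 [0.0128, 0.0204, -0.0053]
-0.2 [0.014, 0.0257, -0.0059]
-0.1 [0.0148, 0.0311, -0.0062]
-0.0 [0.015, 0.0366, -0.0063]
0.1 [0.0148, 0.0421, -0.0062]
0.2 [0.014, 0.0476, -0.0059]
0.3 [0.0128, 0.0529, -0.0053]
0.4 [0.0111, 0.058, -0.0045]
0.5 [0.0089, 0.063, -0.0035]
0.6 [0.0063, 0.0677, -0.0022]
```

```bash
python3 -m jog '[[0.003,0.003,-0.001,0,0,0,1],[0.006,0.006,-0.002,0,0,0,1],[0.009,0.010,-0.003,0,0,0,1],[0.011,0.015,-0.004,0,0,0,1],[0.013,0.020,-0.005,0,0,0,1],[0.014,0.026,-0.006,0,0,0,1],[0.015,0.031,-0.006,0,0,0,1],[0.015,0.0365,-0.006,0,0,0,1],[0.015,0.042,-0.006,0,0,0,1],[0.014,0.0475,-0.006,0,0,0,1],[0.013,0.053,-0.005,0,0,0,1],[0.011,0.058,-0.0045,0,0,0,1],[0.009,0.063,-0.003,0,0,0,1],[0.007,0.067,-0.002,0,0,0,1],[0.007,0.067,-0.002,0,0,0,1]]'
python3 -m jog '[[0,-0.003,0,0,0,0,1],[0,-0.004,-0.015,0,0,0,1],[0,-0.004,-0.03,0,0,0,1],[0,-0.004,-0.045,0,0,0,1],[0,-0.004,-0.06,0,0,0,1],[0,-0.03,-0.06,0,0,0,1],[0,-0.05,-0.06,0,0,0,1],[0,-0.05,-0.06,0,0,0,1]]'
python3 - <<'E'
from h import *
from workcell import arm,cams
st=arm.read_state()
for a in(-.8,-.9): print(a,rel(*target(.056*np.cos(a),.056*np.sin(a),-.048,.52),st))
o=[cams.camera("side")["pixels"][120:250,200:330],cams.camera("top")["pixels"][85:215,245:375]]
cv2.imwrite("pics/a4.png",cv2.resize(np.hstack(o),(800,400),interpolation=cv2.INTER_CUBIC))
E
```

```text
time_s: 10.08
ee_pos: [0.6236, -0.0273, 0.217]
eef_rot: [-2.984, -0.251, -0.795]
force: [1.2, 1.9, -0.1]
grip_width: -0.001
gripper_force: 1.2
time_s: 10.75
ee_pos: [0.5851, 0.0205, 0.2695]
eef_rot: [-2.983, -0.256, -0.796]
force: [0.2, 0.5, 1.0]
grip_width: 0.001
gripper_force: 0.0
-0.8 ([-0.0074, -0.0174, 0.0036], [-0.001, -0.001, 0.002])
-0.9 ([-0.0112, -0.0211, 0.0054], [-0.001, -0.001, 0.002])
```

View pics/a4.png

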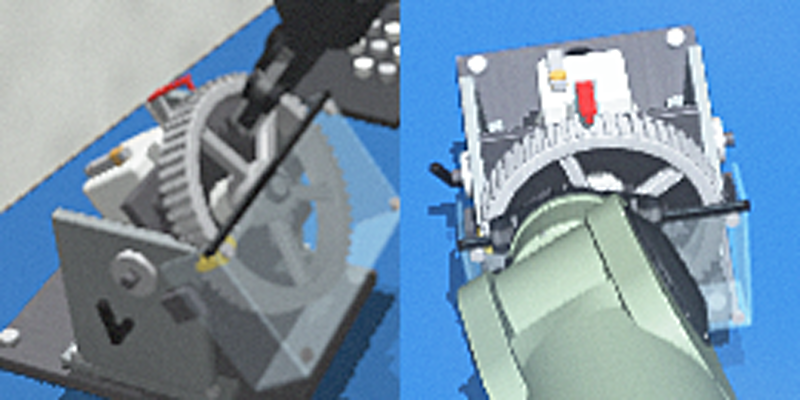

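The mark is at about (270,202) in the side frame, roughly -1.5 rad, and the next spoke is at about -0.28 rad. One more full push comes before the final short one.

```bash
python3 -m jog '[[-0.008,-0.019,0.004,0,0,0,1],[-0.008,-0.019,0.018,0,0,0,1],[-0.008,-0.019,0.03,0,0,0,1],[-0.008,-0.019,0.042,0,0,0,1],[-0.008,-0.019,0.053,0,0,0,1],[-0.008,-0.019,0.064,0,0,0,1],[-0.008,-0.019,0.064,0,0,0,1]]'
python3 - <<'E'
from h import *
from workcell import arm,cams
st=arm.read_state()
for a in np.arange(-.8,.65,.1):
    print(round(a,2),rel(*target(.055*np.cos(a),.055*np.sin(a),.012,.52),st)[0])
E
```

```text
time_s: 11.43
ee_pos: [0.607, 0.0401, 0.207]
eef_rot: [-2.985, -0.252, -0.79]
force: [-1.0, -1.7, -0.5]
grip_width: 0.004
gripper_force: 0.0
-0.8 [0.0014, -0.0011, -0.0026]
-0.7 [0.0048, 0.0029, -0.0042]
-0.6 [0.0078, 0.0073, -0.0056]
-0.5 [0.0104, 0.012, -0.0068]
-0.4 [0.0126, 0.0169, -0.0079]
-0.3 [0.0143, 0.0221, -0.0087]
-0.2 [0.0155, 0.0274, -0.0092]
-0.1 [0.0162, 0.0329, -0.0096]
-0.0 [0.0165, 0.0383, -0.0097]
0.1 [0.0162, 0.0438, -0.0096]
0.2 [0.0155, 0.0493, -0.0092]
0.3 [0.0143, 0.0546, -0.0087]
0.4 [0.0126, 0.0598, -0.0079]
0.5 [0.0104, 0.0647, -0.0068]
0.6 [0.0078, 0.0694, -0.0056]
```

```bash
python3 -m jog '[[0.004,0.003,-0.004,0,0,0,1],[0.008,0.007,-0.006,0,0,0,1],[0.01,0.012,-0.007,0,0,0,1],[0.0125,0.017,-0.008,0,0,0,1],[0.014,0.022,-0.009,0,0,0,1],[0.0155,0.027,-0.009,0,0,0,1],[0.016,0.033,-0.0095,0,0,0,1],[0.0165,0.038,-0.0095,0,0,0,1],[0.016,0.044,-0.0095,0,0,0,1],[0.0155,0.049,-0.009,0,0,0,1],[0.014,0.0545,-0.009,0,0,0,1],[0.0125,0.06,-0.008,0,0,0,1],[0.0105,0.0645,-0.007,0,0,0,1],[0.008,0.069,-0.006,0,0,0,1],[0.008,0.069,-0.006,0,0,0,1]]'
python3 -m jog '[[0,-0.003,0,0,0,0,1],[0,-0.004,-0.015,0,0,0,1],[0,-0.004,-0.03,0,0,0,1],[0,-0.004,-0.045,0,0,0,1],[0,-0.004,-0.06,0,0,0,1],[0,-0.03,-0.06,0,0,0,1],[0,-0.05,-0.06,0,0,0,1],[0,-0.05,-0.06,0,0,0,1]]'
python3 - <<'E'
from h import *
from workcell import arm,cams
st=arm.read_state()
for a in(-.8,-.9): print(a,rel(*target(.056*np.cos(a),.056*np.sin(a),-.048,.52),st))
T=cams.camera("top");S=cams.camera("side")
q=mark(S,225,275,135,190);print(len(q),q.mean(0),unproj(S,q.mean(0)))
q=mark(T,255,330,115,160);print(len(q),q.mean(0) if len(q) else 0,unproj(T,q.mean(0)) if len(q) else 0)
o=[S["pixels"][120:250,200:330],T["pixels"][85:215,245:375]]
cv2.imwrite("pics/a5.png",cv2.resize(np.hstack(o),(800,400),interpolation=cv2.INTER_CUBIC))
E
```

```text
time_s: 12.68
ee_pos: [0.6222, -0.0274, 0.2183]
eef_rot: [-2.984, -0.252, -0.794]
force: [1.3, 2.1, -0.6]
grip_width: 0.001
gripper_force: 1.1
time_s: 13.35
ee_pos: [0.584, 0.0204, 0.271]
eef_rot: [-2.983, -0.256, -0.795]
force: [0.5, 0.5, 0.1]
grip_width: -0.006
gripper_force: 0.0
-0.8 ([-0.0072, -0.0174, 0.0056], [-0.001, -0.001, 0.002])
-0.9 ([-0.011, -0.0211, 0.0074], [-0.001, -0.001, 0.002])
77 [260.03896104 160.71428571] (np.float64(-0.4108259314462543), np.float64(0.09889935048557158))
81 [296.04938272 131.79012346] (np.float64(-0.28299927816307263), np.float64(0.09452854403672917))
```

View pics/a5.png

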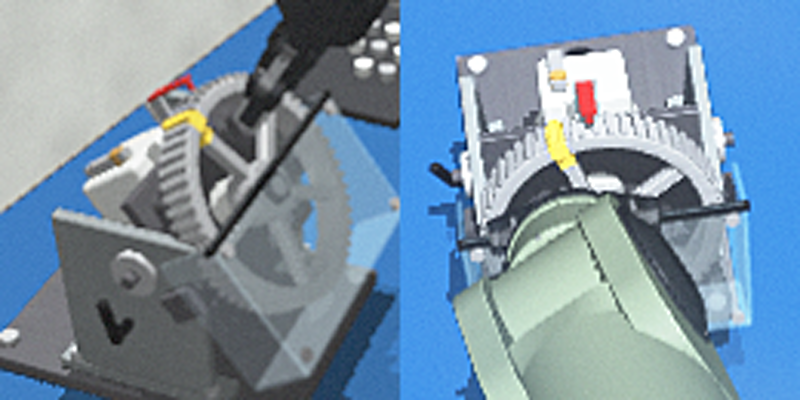

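The yellow mark is at about (296,132) in the top frame, roughly -0.28 rad. I'll insert behind its spoke and push carefully.

```bash
python3 -m jog '[[-0.009,-0.019,0.006,0,0,0,1],[-0.009,-0.019,0.018,0,0,0,1],[-0.009,-0.019,0.03,0,0,0,1],[-0.009,-0.019,0.042,0,0,0,1],[-0.009,-0.019,0.053,0,0,0,1],[-0.009,-0.019,0.064,0,0,0,1],[-0.005,-0.015,0.062,0,0,0,1],[-0.002,-0.01,0.061,0,0,0,1],[0,-0.006,0.06,0,0,0,1],[0.002,-0.003,0.059,0,0,0,1],[0.002,-0.003,0.059,0,0,0,1]]'
python3 - <<'E'
from h import *
from workcell import arm,cams
st=arm.read_state()
for a in np.arange(-.6,-.2,.05):
    print(round(a,2),rel(*target(.055*np.cos(a),.055*np.sin(a),.012,.52),st)[0])
for n,b in(("top",(255,330,115,160)),("side",(225,275,135,190))):
    c=cams.camera(n);q=mark(c,*b)
    print(n,len(q),q.mean(0),unproj(c,q.mean(0)))
E
```

```text
time_s: 14.37
ee_pos: [0.6146, 0.0247, 0.2194]
eef_rot: [-2.985, -0.251, -0.792]
force: [-1.6, 1.9, -2.7]
grip_width: 0.0
gripper_force: 1.2
-0.6 [-0.0026, -0.0092, 0.0027]
-0.55 [-0.0013, -0.0069, 0.0021]
-0.5 [-0.0, -0.0045, 0.0015]
-0.45 [0.0011, -0.002, 0.0009]
-0.4 [0.0021, 0.0005, 0.0004]
-0.35 [0.003, 0.003, 0.0]
-0.3 [0.0038, 0.0056, -0.0004]
-0.25 [0.0045, 0.0083, -0.0007]
top 66 [305.33333333 130.65151515] (np.float64(-0.043999860381957905), np.float64(0.09037135421438498))
side 73 [264.32876712 156.02739726] (np.float64(-0.18656721846862936), np.float64(0.09171393991175252))
```

Run:
```python
from h import *
from workcell import cams
T=cams.camera("top");x,y,w=270,95,70;k=570/w
im=cv2.resize(T["pixels"][y:y+w,x:x+w],(570,570),interpolation=cv2.INTER_CUBIC)
for a,col in((0,(0,0,255)),(-.07,(255,0,255)),(.07,(255,0,255))):
    q=((proj(T,W(s,[rim(a,.03,-.004),rim(a,.083,-.004),rim(a,.083),rim(a,.1),rim(a,.1045,-.008)]))-[x-.5,y-.5])*k).astype(int);cv2.polylines(im,[q],False,col,1)
cv2.imwrite("pics/a6.png",im)
```

```text
(no output)
```

View pics/a6.png

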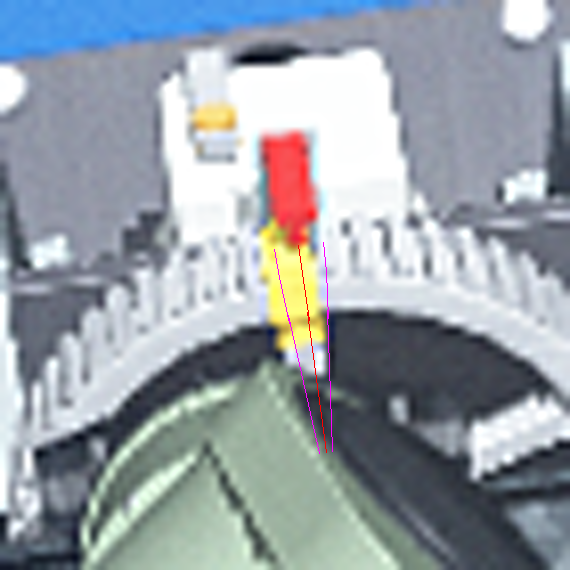

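The yellow stripe on the rim centres at about (297,290) in the crop, against the model line at (305,290). That is about -0.03 rad, short of the top, so I'll nudge it by 2 mm and measure.

```bash
python3 -m jog '[[0.0002,0.0007,0,0,0,0,1],[0.0005,0.0014,0,0,0,0,1],[0.0007,0.002,0,0,0,0,1],[0.0007,0.002,0,0,0,0,1],[0.0007,0.002,0,0,0,0,1]]'
python3 - <<'E'
from h import *
from workcell import arm,cams
for n,b in(("top",(255,330,115,160)),("side",(225,275,135,190))):
    c=cams.camera(n);q=mark(c,*b)
    print(n,len(q),q.mean(0),unproj(c,q.mean(0)))
E
```

```text
time_s: 14.93
ee_pos: [0.6152, 0.0245, 0.2199]
eef_rot: [-2.984, -0.254, -0.792]
force: [-4.7, 2.9, 0.4]
grip_width: -0.001
gripper_force: 2.5
top 68 [305.60294118 130.32352941] (np.float64(-0.03543012238913872), np.float64(0.09118815403056342))
side 68 [264.48529412 155.70588235] (np.float64(-0.17366359551753768), np.float64(0.09173062500598313))
```

```bash
python3 -m jog '[[0.0002,0.0007,0,0,0,0,1],[0.0004,0.0014,0,0,0,0,1],[0.0004,0.002,0,0,0,0,1],[0.0004,0.002,0,0,0,0,1]]'
python3 - <<'E'
from h import *
from workcell import arm,cams
for n,b in(("top",(255,330,115,160)),("side",(225,275,135,190))):
    c=cams.camera(n);q=mark(c,*b)
    print(n,len(q),q.mean(0),unproj(c,q.mean(0)))
E
```

```text
time_s: 15.37
ee_pos: [0.6159, 0.0227, 0.2201]
eef_rot: [-2.984, -0.254, -0.792]
force: [-5.5, 3.9, 0.6]
grip_width: -0.007
gripper_force: 2.9
top 67 [306.95522388 130.34328358] (np.float64(-0.0002388838210317095), np.float64(0.0905207263053187))
side 67 [265.53731343 154.97014925] (np.float64(-0.12357292347809196), np.float64(0.09021744066791419))
```

```bash
python3 -m jog '[[-0.001,-0.002,0,0,0,0,1],[-0.002,-0.004,0,0,0,0,1],[-0.003,-0.006,0,0,0,0,1],[-0.003,-0.007,-0.015,0,0,0,1],[-0.003,-0.007,-0.03,0,0,0,1],[-0.003,-0.007,-0.05,0,0,0,1],[-0.003,-0.007,-0.08,0,0,0,1],[-0.003,-0.007,-0.11,0,0,0,1],[-0.04,-0.007,-0.15,0,0,0,1],[-0.08,-0.007,-0.18,0,0,0,1],[-0.12,-0.007,-0.18,0,0,0,1],[-0.12,-0.007,-0.18,0,0,0,1],[-0.12,-0.007,-0.18,0,0,0,1]]'
python3 - <<'E'
from h import *
from workcell import cams
for n,b in(("top",(255,330,115,160)),("side",(225,275,135,190))):
    c=cams.camera(n);q=mark(c,*b)
    print(n,len(q),q.mean(0),unproj(c,q.mean(0)))
    if n=="side":S=c
    else:T=c
o=[]
for c,x,y in((T,270,95),(S,225,125)):
    w=70;k=400/w
    im=cv2.resize(c["pixels"][y:y+w,x:x+w],(400,400),interpolation=cv2.INTER_CUBIC)
    for a,col in((0,(0,0,255)),(-.07,(255,0,255)),(.07,(255,0,255))):
        q=((proj(c,W(s,[rim(a,.03,-.004),rim(a,.083,-.004),rim(a,.083),rim(a,.1),rim(a,.1045,-.008)]))-[x-.5,y-.5])*k).astype(int);cv2.polylines(im,[q],False,col,1)
    o.append(im)
cv2.imwrite("pics/a7.png",np.hstack(o))
E
```

```text
time_s: 16.55
ee_pos: [0.4275, -0.0037, 0.3175]
eef_rot: [-2.986, -0.251, -0.792]
force: [-0.3, -0.1, -0.0]
grip_width: -0.0
gripper_force: 0.0
top 70 [306.94285714 130.12857143] (np.float64(0.00017435436019893016), np.float64(0.09115240481409818))
side 68 [265.20588235 155.11764706] (np.float64(-0.13735054469145708), np.float64(0.09078344598895798))
```

View pics/a7.png

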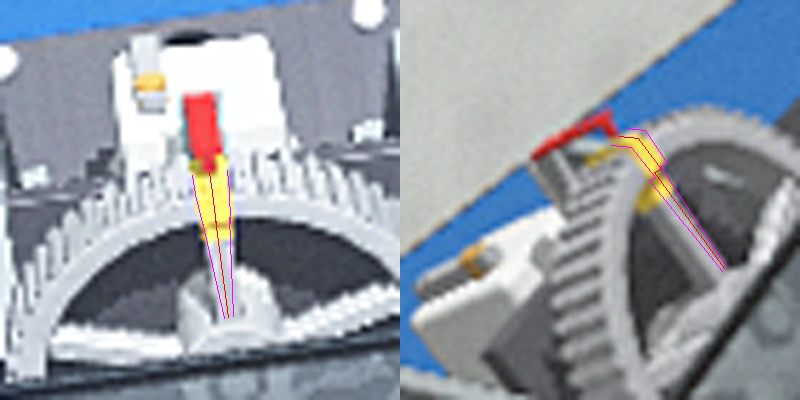

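The top view shows the mark and its spoke centred on the model's straight-up line, right under the red pointer tip at about (307,124). The side view agrees and the hand is clear.

```bash
python3 -c "
from workcell import order;print(order.close_job())"
```

```text
the job is handed in; nothing more can be done
None
```

I pushed the sprocket clockwise spoke by spoke until the yellow mark stood under the red pointer, about 0.00 rad by the top camera. I then drew the hand clear and handed the job in at about 17 s. I never commanded a move against the bin, injector or spanner, but I did not re-measure them, and the hand-in gave no verdict.

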